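# Slide the cutter housing home in the print guide

## Task

Push the steel cutter bar housing into the lane of the blue print guide, blade-slot end first, until it rests squarely against the black rubber stop at the far end, then move clear. Slide it along the shelf without lifting or tipping it; neither the housing nor the robot may touch either blue side rail, and the canister, glass globe and fuse puller stay where they are.

Things in the scene. Friction and masses are not known exactly. Their poses are not given: they have to be found in the camera images.
- guide: Blue plastic U-shaped print guide, fixed on the shelf: two parallel side rails joined by a stop block. Origin: on the shelf, middle of the lane's open mouth. x points into the lane, from mouth to stop (to the robot's left), y to the left of that (roughly towards the robot), z up. Lane 122 mm wide, no floor or roof: things slide on the shelf. A housing home has its origin at x = 130 mm here
- stop (a point): Middle of the stop's rigid black rubber face, 20 mm above the shelf, at guide x = 200 mm, y = 0; axes as the guide's. The face is 90 mm wide and spans 6 to 34 mm above the shelf; the blue block behind it is 146 mm wide, 16 mm thick, 40 mm high
- housing: Loose steel box, 140 mm long (its x), 100 wide, 55 high, 0.45 to 0.75 kg, centre of mass central, 2 to 6 N to slide. Origin: centre of underside. x points to the leading end, where a black slot and brass strip cross the top. Starts before the mouth, leading end 15 to 60 mm short of it, up to 25 mm off the lane's centre line and 0.25 rad askew. 35 mm higher than the rails: can be pushed above them
- rail_near: Side rail on the guide's +y side (nearer the robot), blue, 204 mm long (guide x = 0 to 204 mm), 12 mm thick (guide y = +61 to +73 mm), 20 mm high. Origin: on the shelf, at guide x = 100, y = +67 mm; axes as the guide's. Must not be touched by anything
- rail_far: Side rail on the guide's -y side (farther from the robot), otherwise like rail_near. Origin: on the shelf, at guide x = 100, y = -67 mm; axes as the guide's. Must not be touched by anything
- canister: Bystander: aluminium screw-top canister with ridged lid, 67 mm across, 86 mm high, standing beyond the far rail, at the side away from the robot. Origin: centre of its underside
- globe: Bystander: frosted white glass lamp globe, 90 mm across, 90 mm high, standing on its neck, past the stop block. Origin: centre of its underside
- fuse_puller: Bystander: brass fuse puller like flat tweezers, about 96 mm long (its x, from -58 to +38 mm), 30 mm wide, 10 mm thick, lying on the shelf beside the near rail, on the robot's side. Origin: on the shelf under its middle
- slot (a point): Middle of the housing's black blade slot, on the centre line of its top, 34 mm from the housing's origin towards the leading end and 55 mm up; axes as the housing's
Things that resemble listed ones, but are neither listed nor needed, are in the scene too. Several things have the shape of the housing; the one meant has the colours described above.

How it is judged:
By the outcome, as a careful person would: the job done as asked, in the order asked, and still so for the second after the job is handed in, with the robot touching nothing.
It also fails if it takes over 61 s, if anything falls off the work surface, if the arm or the gripper's body presses on something with over 40 N, if the wrist force passes 120 N, or if a joint passes its speed limit or range.

## Robot

A 6-joint arm with a two-finger parallel gripper is mounted at the origin on the work surface. World frame = base frame: x ahead of the robot, y to its left, z up, the work surface at z = 0. Lengths are in m, angles in rad, forces in N, time in s.
With the tool pointing down it reaches from about 0.35 to 0.925 m from the base axis. Payload 6.4 kg.
Tool frame: the origin (TCP) lies midway between the tips of the shut fingers; the grasp point (between the pads) lies ctrl.hold_point_z behind it (ctrl.hold_point_z is the distance from the TCP to the grasp point, in m); z points along the fingers, y is the direction in which the jaws open and shut (so a half turn about z gives the same grasp; the last joint's range is limited). The gripper opens to 94 mm and grips with 3 to 60 N. Pads are 16 mm wide; open, the fingers measure 119 mm over their backs; the gripper's body (75 mm by 177 mm) begins 78 mm behind the grasp point.
Start: joints at [-1.336, 0.245, 1.558, -0, 1.339, -0.174], TCP at [0.258, -0.596, 0.205] pointing down, gripper open.
Joint ranges: [-3.13, 3.13], [-1.02, 2.26], [0.13, 2.54], [-0.95, 4.09], [0.21, 2.88], [-2.74, 2.74]. Speed limits (rad/s): [2.57, 2.57, 3.14, 3.14, 3.14, 3.14].

## Interface

Orientations are given as a unit quaternion [w, x, y, z].
In Python, from plant import ctrl gives the robot as it stands.
- The arm moves only by the shell command python3 -m inch 'ROWS' [FORCE]. ROWS is JSON, a list of rows, each a list of 3 entries, a list of its own where there are three numbers: the shift along the world's x, y, z in mm, then the turn about the world's z in rad, then the closure, from 0 (fully open) to 1 (shut). A call has exactly 5 rows; each row is the pose to reach, as a shift and turn from the pose commanded when the call began; what a row does not reach only later rows make up. A row lasts 1/10 s, in which the tool goes at most 50 mm and 8.59 degrees, less where a joint would pass 70% of its speed; a pose out of reach is approached as far as the arm can. A call with a gripper value outside its range is refused whole. The fingers move at their own pace and stop on an object; FORCE is the grip in N (left out, the last holds). Time passes only in rows, so rows that repeat a pose let the fingers close, or fill a call up. It gives the time, the measured TCP pose, the force and the opening at its end, in the units of the state.
- ctrl.get_state(): the state, without advancing time (a new reading comes with each control period).
- ctrl.get_image(name): name is "scene" or "top"; returns the picture (420x560x3 uint8, red, green, blue); there is no depth.
- ctrl.camera_params(name): a dict with "intrinsics" (3x3 intrinsics, pixels), "rvec" (rotation vector, rad) and "tvec" (3), from world to camera coordinates, as OpenCV has them. Camera axes: x right, y down, z forward; pixel columns grow to the right and rows downward; lengths in m; the calibration is good to about 2 mm. A picture is of the moment at which its call begins. camera_params takes no time and is no camera call.
- ctrl.close_job(): hands the job in, once; it reports no verdict.
Trained networks look in the newest picture that a camera, given by its name, has taken for a name from the list of things; names that differ only in an ending like _2 or _b are one class to them, and where a whole thing is asked for, a point or a joint stands for the part that bears it (a point fixed in the world has none). Each returns a list of dicts, best first, with "score" (0 to 1); they miss things now and then, are a little off and sometimes report something else, mostly with a low value. They report only what shows in the picture. A call takes as long as a camera call. They do not tell look-alikes from the thing itself.
- ctrl.boxes_of(label, camera): "extent" ([left, top, width, height] as shares, 0 to 1, of the picture: columns of its width, rows of its height, round what is visible of it).
- ctrl.cut_out(label, camera): "region" (420x560 bool, what is visible of it) and "extent" ([left, top, width, height] as shares, 0 to 1, of the picture: columns of its width, rows of its height, round what is visible of it).
The state is a dict: "t": time; "qpos": joint angles; "dq": joint speeds; "tau": joint torques, N m; "position": TCP position; "orientation": TCP orientation; "force": force on the tool from outside, world axes, zero at the start; "moment": the same for the moment, N m; "grip_width": finger opening in m.
Only numpy, scipy, OpenCV 4.12 (cv2) and the standard library are available. Lean on these libraries where they do the work, as an engineer would, in place of code of your own. Each camera call takes 0.05 s, during which the arm holds its last target.

## Working session

There is one attempt and no reset: what is moved stays moved. The work goes in short steps, Python scripts to look and compute and a shell command to move; the robot and the scene stay as the last step left them, time stands still between calls to the robot, and variables do not carry over. Pictures are saved under pics/ and viewed, and the job is handed in when it is done.

```bash
ls; mkdir -p pics; python3 - <<'E'
from plant import ctrl
import cv2
print(ctrl.get_state(), ctrl.hold_point_z)
for n in("scene","top"):
    im=ctrl.get_image(n); cv2.imwrite(f"pics/{n}0.png",im[:,:,::-1]); print(ctrl.camera_params(n))
    for l in("housing","guide","rail_near","rail_far","canister","globe","fuse_puller"):
        for d in ctrl.boxes_of(l,n)[:3]:
            e=d["extent"];print(n,l,round(d["score"],2),[round(e[0]*560),round(e[1]*420),round(e[2]*560),round(e[3]*420)])
E
```

```text
pics
{'t': 0.0, 'qpos': array([-1.33610850e+00,  2.45839419e-01,  1.55900141e+00, -8.28987486e-06,
        1.33871804e+00, -1.74116970e-01]), 'dq': array([-0.00075319, -0.00238291,  0.00062204, -0.00020935,  0.00076844,
       -0.00077883]), 'tau': array([-2.08539568e-03, -4.15847647e+01, -3.14600158e+01,  6.83532609e-02,
        3.32992896e-02, -1.54063650e-04]), 'position': array([ 0.25823308, -0.59584056,  0.20433595]), 'orientation': array([-9.82534788e-04,  9.79181794e-01,  2.02982874e-01, -3.38003124e-05]), 'force': array([ 0.27654741,  0.02442361, -0.68472272]), 'moment': array([0.00854062, 0.0094113 , 0.01414874]), 'grip_width': 0.0941266426334667} 0.0188
{'intrinsics': array([[454.62462674,   0.        , 273.19622489],
       [  0.        , 454.62462674, 211.5364182 ],
       [  0.        ,   0.        ,   1.        ]]), 'rvec': array([ 2.40988442,  0.90071697, -0.28171128]), 'tvec': array([-0.42108405, -0.26089425,  1.27730663])}
scene housing 0.64 [181, 225, 77, 74]
scene housing 0.55 [191, 328, 90, 92]
scene guide 0.86 [242, 160, 103, 95]
scene rail_far 0.69 [281, 197, 58, 58]
scene globe 0.7 [336, 148, 36, 34]
scene fuse_puller 0.59 [228, 179, 30, 32]
{'intrinsics': array([[453.46313305,   0.        , 277.11388162],
       [  0.        , 453.46313305, 208.92180314],
       [  0.        ,   0.        ,   1.        ]]), 'rvec': array([ 2.13693592, -2.14342792,  0.16461782]), 'tvec': array([0.00123502, 0.5886312 , 0.86565914])}
top housing 0.62 [314, 203, 76, 61]
top housing 0.6 [385, 106, 70, 77]
top guide 0.72 [184, 190, 110, 74]
top rail_near 0.75 [197, 259, 101, 4]
top rail_far 0.84 [198, 192, 99, 7]
top canister 0.62 [189, 141, 38, 38]
top globe 0.81 [128, 180, 48, 49]
top fuse_puller 0.54 [250, 274, 40, 23]
```

View pics/scene0.png

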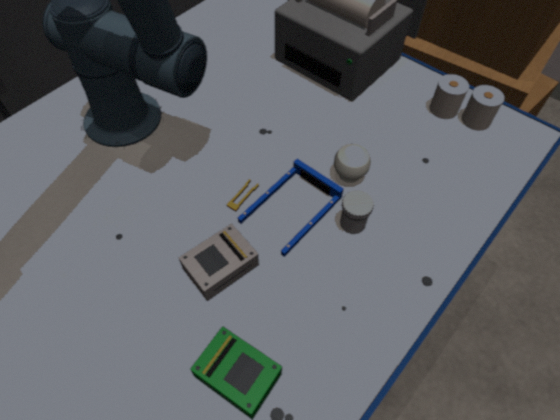

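View pics/top0.png

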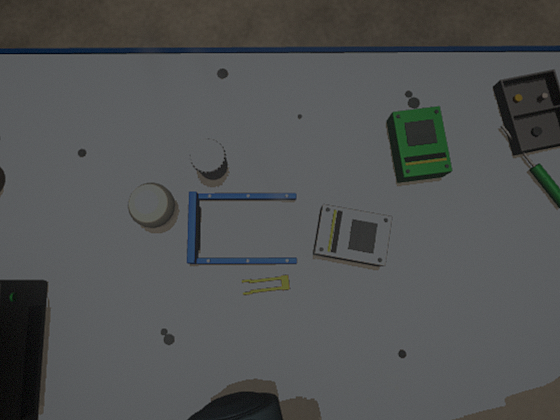

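The top picture shows the guide at columns 188-297, rows 192-264, with its mouth to the right. The grey housing is at about (353,235), with its strip towards the mouth. The green box is a look-alike. Next I'll fit the poses to the silhouettes.

```bash
cat > h.py <<'E'
from plant import ctrl
import cv2, numpy as np
from scipy.optimize import minimize
CP={n:ctrl.camera_params(n) for n in("scene","top")}
def proj(n,P):
    c=CP[n]; return cv2.projectPoints(np.float64(P),c["rvec"],c["tvec"],c["intrinsics"],None)[0].reshape(-1,2)
def box(x0,x1,y0,y1,z0,z1): return np.array([[x,y,z] for x in(x0,x1) for y in(y0,y1) for z in(z0,z1)])
H=[box(-.07,.07,-.05,.05,0,.055)]
G=[box(0,.204,.061,.073,0,.02),box(0,.204,-.073,-.061,0,.02),box(.2,.216,-.073,.073,0,.04)]
def w(p,P):
    c,s=np.cos(p[2]),np.sin(p[2]); return P@np.array([[c,s,0],[-s,c,0],[0,0,1]])+[p[0],p[1],0]
S=4
def render(n,p,parts):
    m=np.zeros((420*S,560*S),np.uint8)
    for B in parts:
        q=(proj(n,w(p,B))+.5)*S-.5
        cv2.fillConvexPoly(m,cv2.convexHull(np.round(q*16).astype(np.int32)),255,shift=4)
    return cv2.resize(m,(560,420),interpolation=cv2.INTER_AREA)/255.
def fit(masks,p0,parts):
    def cost(u):
        p=p0+u*np.array([.01,.01,.05])
        return sum(np.abs(render(n,p,parts)-m).sum()/m.sum() for n,m in masks.items())
    b=None
    for _ in range(3):
        r=minimize(cost,np.zeros(3) if b is None else b.x,method="Nelder-Mead",options=dict(initial_simplex=(0 if b is None else b.x)+np.array([[0,0,0],[1,0,0],[0,1,0],[0,0,1.]]),xatol=.005,fatol=1e-5)); b=r
    return p0+b.x*np.array([.01,.01,.05]),b.fun
def pix2w(n,uv,z):
    c=CP[n];R=cv2.Rodrigues(c["rvec"])[0];t=c["tvec"].ravel()
    d=R.T@np.linalg.solve(c["intrinsics"],[uv[0],uv[1],1]);o=-R.T@t
    return o+d*(z-o[2])/d[2]
def blue(im):
    h=cv2.cvtColor(im,cv2.COLOR_RGB2HSV);m=cv2.inRange(h,(100,110,25),(130,255,255))
    k,l,st,ce=cv2.connectedComponentsWithStats(m); return m,l,st
E
python3 - <<'E'
from h import *
g0=pix2w("top",(297,228),.02);h0=pix2w("top",(353,235),.055)
print(g0,h0)
hm={};gm={}
for n in("scene","top"):
    im=ctrl.get_image(n)
    q=proj(n,[h0])[0]
    for d in ctrl.cut_out("housing",n):
        r=d["region"]
        if r[int(q[1]),int(q[0])]: hm[n]=r.astype(float);break
    m,l,st=blue(im)
    # keep blue near the guide
    k=np.zeros_like(m);c=proj(n,[g0+[0,.1,0]])[0].astype(int);cv2.circle(k,tuple(map(int,c)),75,255,-1)
    gm[n]=((m>0)&(k>0)).astype(float)
    o=im.copy();o[gm[n]>0]=[255,0,0]
    if n in hm:o[hm[n]>0]=[0,255,0]
    cv2.imwrite(f"pics/m_{n}.png",o[:,:,::-1])
for ks in(["top"],["scene"],["top","scene"]):
    print(ks,"H",fit({k:hm[k] for k in ks},np.array([h0[0],h0[1],1.57]),H),"G",fit({k:gm[k] for k in ks},np.array([g0[0],g0[1],1.57]),G))
E
```

```text
[ 0.5528632  -0.04124009  0.02      ] [ 0.53468972 -0.14995808  0.055     ]
['top'] H (array([ 0.53701045, -0.15101538,  1.38677097]), np.float64(0.0358291648198569)) G (array([ 0.55405143, -0.0361999 ,  1.56891149]), np.float64(0.4881797253314281))
['scene'] H (array([ 0.53471299, -0.15010279,  1.37934107]), np.float64(0.035922291705503866)) G (array([ 0.55303208, -0.03597321,  1.5879766 ]), np.float64(0.5232712196993169))
['top', 'scene'] H (array([ 0.53627471, -0.15090082,  1.38233347]), np.float64(0.08135225258253737)) G (array([ 0.55325914, -0.03582783,  1.56694928]), np.float64(1.0296554120013646))
```

```bash
cd pics; python3 -c "
import cv2,numpy as np
a=cv2.imread('m_top.png')[150:330,150:430];b=cv2.imread('m_scene.png')[130:310,150:430]
cv2.imwrite('m2.png',cv2.resize(np.vstack([a,b]),None,fx=1.6,fy=1.6,interpolation=cv2.INTER_NEAREST))"
```

```text
(no output)
```

View pics/m2.png

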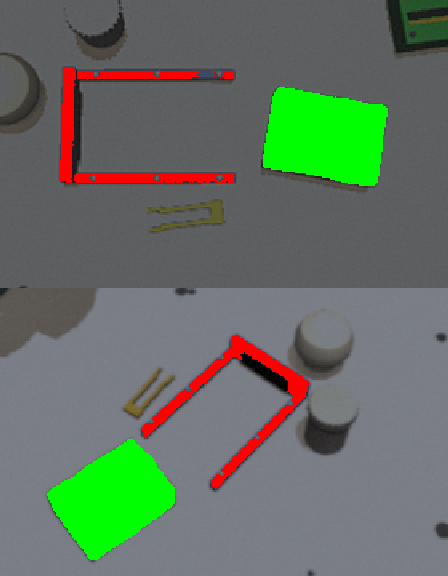

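The masks follow the outlines. The guide fit's residual is large, so I'll overlay the models to check.

```bash
python3 - <<'E'
from h import *
p={'G':np.array([.5535,-.036,1.569]),'H':np.array([.5363,-.1509,1.3823])}
out=[]
for n,(r,c) in dict(top=(170,170),scene=(140,150)).items():
    im=ctrl.get_image(n);K=5
    cr=cv2.resize(im[r:r+110,c:c+240],None,fx=3.3,fy=3.3,interpolation=cv2.INTER_CUBIC)
    cr=cv2.convertScaleAbs(cr,alpha=1.6)
    for k,parts in(('G',G),('H',H)):
        for B in parts:
            q=((proj(n,w(p[k],B))-[c,r]+.5)*3.3).astype(int)
            for i in range(8):
                for j in range(i):
                    if bin(i^j).count('1')==1: cv2.line(cr,tuple(map(int,q[i])),tuple(map(int,q[j])),(255,0,0),1)
    cv2.imwrite(f"pics/ov_{n}.png",cr[:,:,::-1])
E
```

```text
(no output)
```

View pics/ov_top.png

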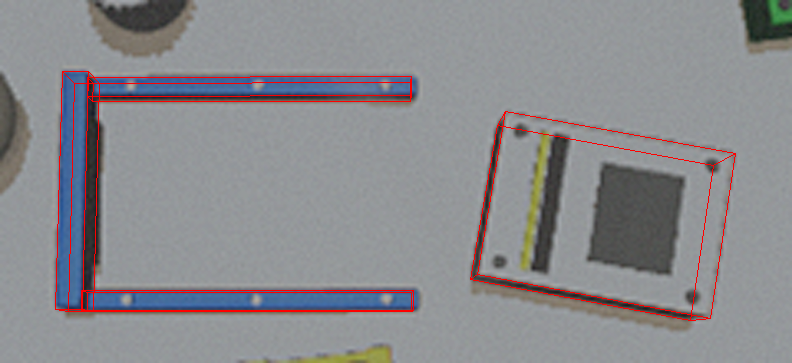

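View pics/ov_scene.png

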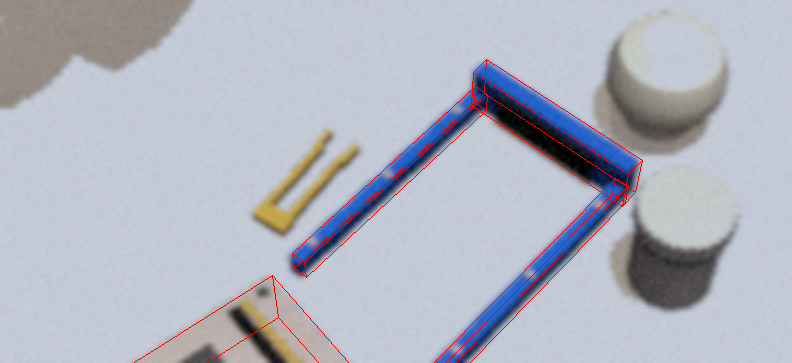

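The overlay agrees to about 2 mm. The guide mouth is near (0.5535, -0.037) at yaw 1.569, and the housing is at (0.536, -0.151) at yaw 1.382.

Plan:
1. Push the housing's near side in +x with the open fingers as a bar parallel to the lane. That squares it and centres it.
2. Push from behind in +y.

```bash
python3 -m inch '[[[20,50,0],-0.1,0],[[40,95,0],-0.2,0],[[55,140,0],-0.3,0],[[70,180,0],-0.41,0],[[86,220,0],-0.41,0]]' 10; python3 -m inch '[[[18,45,0],0,0],[[36,90,0],0,0],[[54,135,0],0,0],[[72,180,0],0,0],[[86,221,0],0,0]]'; python3 -m inch '[[[0,0,-40],0,0],[[0,0,-80],0,0],[[0,0,-120],0,0],[[0,0,-150],0,0],[[0,0,-150],0,0]]'
```

```text
t: 1.6
position: [0.3447, -0.3747, 0.2055]
orientation: [0.0, 1.0, -0.002, 0.0]
force: [0.7, -0.5, -0.8]
grip_width: 0.0942
t: 2.1
position: [0.4309, -0.1534, 0.2058]
orientation: [0.0, 1.0, -0.0, 0.0]
force: [-0.2, -0.4, 0.7]
grip_width: 0.0941
t: 2.6
position: [0.4272, -0.1533, 0.0516]
orientation: [-0.003, 1.0, -0.001, -0.004]
force: [0.3, 0.3, -0.1]
grip_width: 0.0938
```

```bash
python3 -m inch '[[[0,0,-15],0,0],[[0,0,-31],0,0],[[0,0,-31],0,0],[[5,0,-31],0,0],[[12,0,-31],0,0]]'; python3 -m inch '[[[5,0,0],0,0],[[10,0,0],0,0],[[15,0,0],0,0],[[20,0,0],0,0],[[25,0,0],0,0]]';python3 -m inch '[[[4,0,0],0,0],[[8,0,0],0,0],[[12,0,0],0,0],[[16,0,0],0,0],[[16,0,0],0,0]]'; python3 - <<'E'
from h import *
im=ctrl.get_image("top");cv2.imwrite("pics/a.png",cv2.resize(im[130:330,150:470,::-1],None,fx=2.5,fy=2.5))
im=ctrl.get_image("scene");cv2.imwrite("pics/b.png",cv2.resize(im[110:330,120:430,::-1],None,fx=2.5,fy=2.5))
E
```

```text
t: 3.1
position: [0.4439, -0.1562, 0.0262]
orientation: [0.001, 1.0, -0.001, 0.001]
force: [-0.3, 0.3, 0.1]
grip_width: 0.0944
t: 3.6
position: [0.4671, -0.1557, 0.0244]
orientation: [0.0, 1.0, -0.001, -0.001]
force: [-5.6, -2.1, 2.9]
grip_width: 0.094
t: 4.1
position: [0.4837, -0.1557, 0.0244]
orientation: [0.0, 1.0, -0.001, 0.0]
force: [-1.6, -0.1, 0.0]
grip_width: 0.0943
```

View pics/a.png

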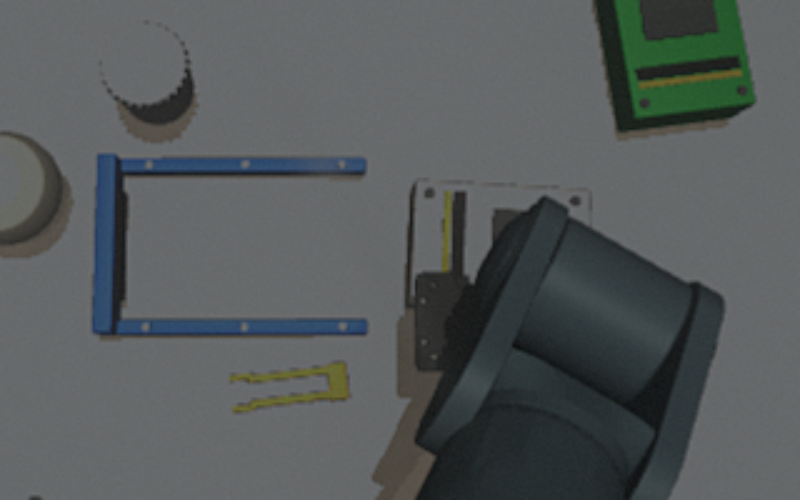

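View pics/b.png

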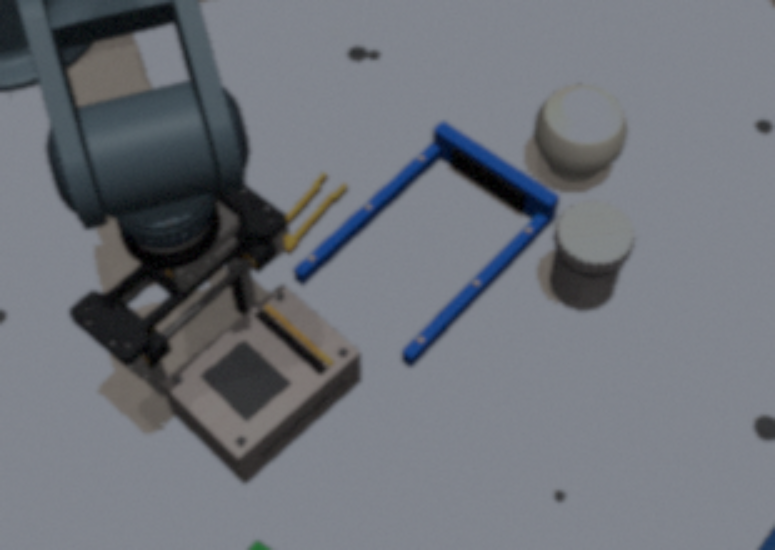

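The housing is turning square; about 0.04 rad of skew is left. I'll push the remaining 12 mm, then back off and measure.

```bash
python3 -m inch '[[[3,0,0],0,0],[[6,0,0],0,0],[[9,0,0],0,0],[[12,0,0],0,0],[[12,0,0],0,0]]';python3 -m inch '[[[-8,0,0],0,0],[[-40,0,0],0,0],[[-60,0,20],0,0],[[-60,-30,60],0,0],[[-60,-75,100],0,0]]';python3 -m inch '[[[0,-45,20],0.14,0],[[0,-90,20],0.28,0.2],[[0,-110,20],0.42,0.4],[[30,-110,20],0.56,0.5],[[60,-110,20],0.7,0.5]]'; python3 - <<'E'
from h import *
h0=np.array([.552,-.15,.055])
hm={}
for n in("scene","top"):
    im=ctrl.get_image(n);cv2.imwrite(f"pics/c_{n}.png",cv2.resize(im[110:330,150:470,::-1],None,fx=2.5,fy=2.5))
    q=proj(n,[h0])[0]
    for d in ctrl.cut_out("housing",n):
        r=d["region"]
        if r[int(q[1]),int(q[0])]: hm[n]=r.astype(float);print(n,r.sum());break
for k in hm: print(k,fit({k:hm[k]},np.array([h0[0],h0[1],1.57]),H))
E
```

```text
t: 4.7
position: [0.4955, -0.1552, 0.0243]
orientation: [-0.0, 1.0, -0.0, -0.0]
force: [-1.6, -1.3, -0.0]
grip_width: 0.0941
t: 5.2
position: [0.4347, -0.2221, 0.1187]
orientation: [-0.0, 1.0, 0.0, 0.001]
force: [1.1, -1.1, 0.1]
grip_width: 0.0938
t: 5.7
position: [0.4958, -0.3338, 0.1379]
orientation: [0.0, 0.939, 0.344, 0.001]
force: [0.5, 0.4, 0.4]
grip_width: 0.0655
scene 3496
top 3711
scene (array([ 0.55421301, -0.14073346,  1.56321292]), np.float64(0.03339502849194597))
top (array([ 0.5557118 , -0.14172362,  1.56743589]), np.float64(0.023026402692577972))
```

View pics/c_top.png

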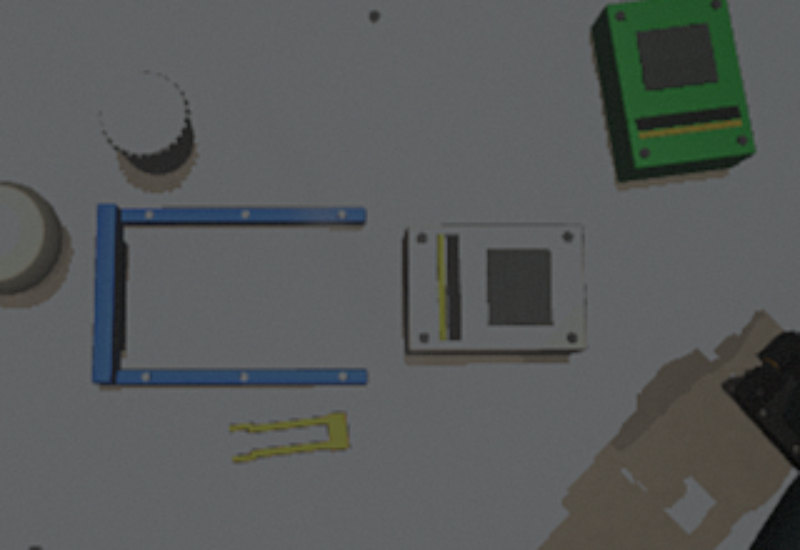

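The housing is now square (yaw 1.565) and within 2 mm of the lane's centre line, about 35 mm short of the mouth. Next I'll go behind it.

```bash
python3 -m inch '[[[15,10,0],0.14,0.4],[[30,25,0],0.28,0.4],[[45,40,0],0.42,0.4],[[58,54,0],0.56,0.4],[[58,54,0],0.7,0.4]]';python3 -m inch '[[[0,0,-30],0.14,0.4],[[0,0,-60],0.17,0.4],[[0,0,-90],0.17,0.4],[[0,0,-110],0.17,0.4],[[0,0,-110],0.17,0.4]]'
```

```text
t: 6.4
position: [0.5536, -0.2771, 0.1377]
orientation: [-0.0, 0.763, 0.646, 0.0]
force: [0.1, 0.4, 0.5]
grip_width: 0.0565
t: 6.9
position: [0.5502, -0.2771, 0.0244]
orientation: [-0.003, 0.708, 0.706, -0.0]
force: [-1.3, 0.5, -0.3]
grip_width: 0.056
```

```bash
python3 -m inch '[[[0,12,3],0,0.4],[[0,24,3],0,0.4],[[0,36,3],0,0.4],[[0,46,3],0,0.4],[[0,50,3],0,0.4]]';python3 -m inch '[[[0,6,0],0,0.4],[[0,12,0],0,0.4],[[0,18,0],0,0.4],[[0,24,0],0,0.4],[[0,30,0],0,0.4]]';python3 -m inch '[[[0,6,0],0,0.4],[[0,12,0],0,0.4],[[0,18,0],0,0.4],[[0,22,0],0,0.4],[[0,22,0],0,0.4]]';  python3 - <<'E'
from h import *
h0=pix2w("top",(0,0),0)*0+np.array([.554,-.107,.055])
for n in("scene","top"):
    im=ctrl.get_image(n);cv2.imwrite(f"pics/d_{n}.png",cv2.resize(im[110:330,150:470,::-1],None,fx=2.5,fy=2.5))
E
```

```text
t: 7.4
position: [0.5536, -0.2274, 0.0312]
orientation: [0.0, 0.707, 0.707, 0.0]
force: [-0.3, -0.2, 0.2]
grip_width: 0.0562
t: 7.9
position: [0.5537, -0.1991, 0.031]
orientation: [0.001, 0.708, 0.706, -0.0]
force: [-0.2, -4.0, 1.0]
grip_width: 0.0563
t: 8.4
position: [0.5536, -0.176, 0.0309]
orientation: [-0.0, 0.708, 0.707, 0.0]
force: [1.1, -1.2, 1.4]
grip_width: 0.0564
```

View pics/d_top.png

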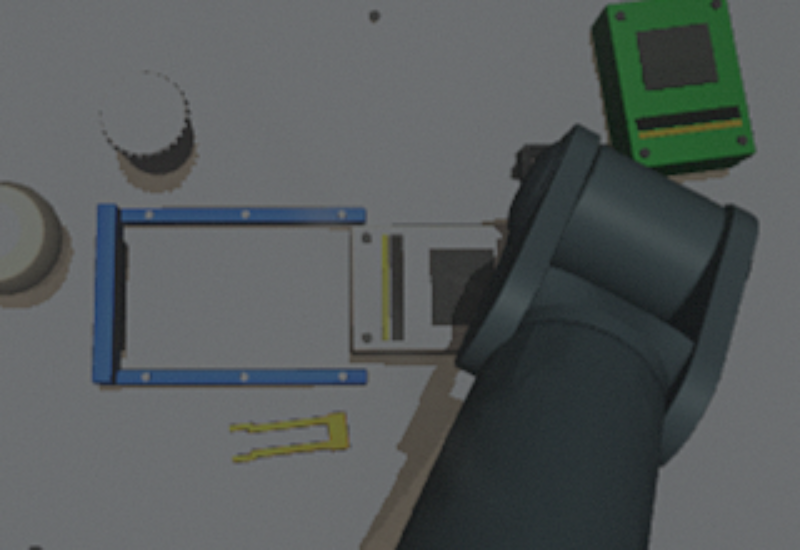

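View pics/d_scene.png

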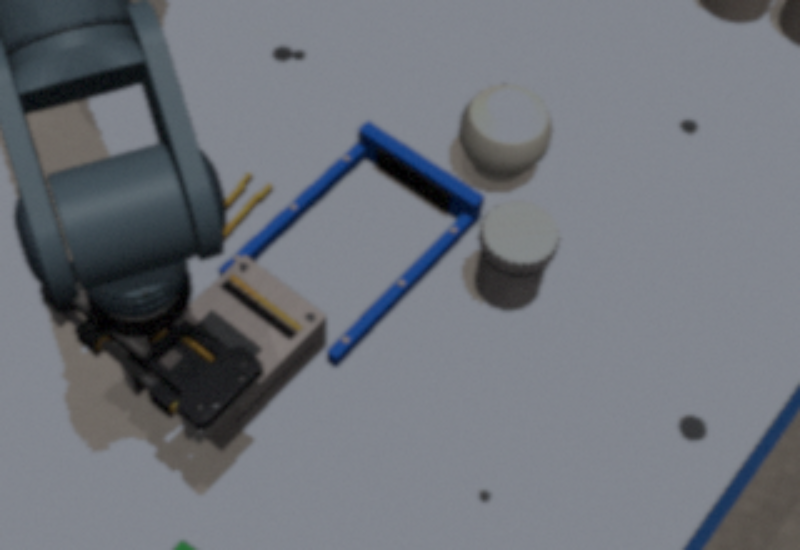

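It is straight and about to enter the mouth, with similar gaps on both sides. I'll continue.

```bash
for i in 1; do :; done; python3 -m inch '[[[0,6,0],0,0.4],[[0,12,0],0,0.4],[[0,18,0],0,0.4],[[0,24,0],0,0.4],[[0,30,0],0,0.4]]';python3 -m inch '[[[0,6,0],0,0.4],[[0,12,0],0,0.4],[[0,18,0],0,0.4],[[0,24,0],0,0.4],[[0,30,0],0,0.4]]';python3 -m inch '[[[0,6,0],0,0.4],[[0,12,0],0,0.4],[[0,18,0],0,0.4],[[0,22,0],0,0.4],[[0,22,0],0,0.4]]';  python3 - <<'E'
from h import *
for n in("scene","top"):
    im=ctrl.get_image(n);cv2.imwrite(f"pics/e_{n}.png",cv2.resize(im[110:330,150:470,::-1],None,fx=2.5,fy=2.5))
E
```

```text
t: 9.0
position: [0.5533, -0.1462, 0.0306]
orientation: [-0.0, 0.708, 0.706, -0.0]
force: [0.8, -5.4, -0.2]
grip_width: 0.0568
t: 9.5
position: [0.5535, -0.1164, 0.0308]
orientation: [0.0, 0.708, 0.706, 0.0]
force: [0.4, -2.3, 1.8]
grip_width: 0.0564
t: 10.0
position: [0.5535, -0.0939, 0.0307]
orientation: [-0.0, 0.708, 0.707, 0.0]
force: [0.4, -1.2, 1.3]
grip_width: 0.0564
```

View pics/e_top.png

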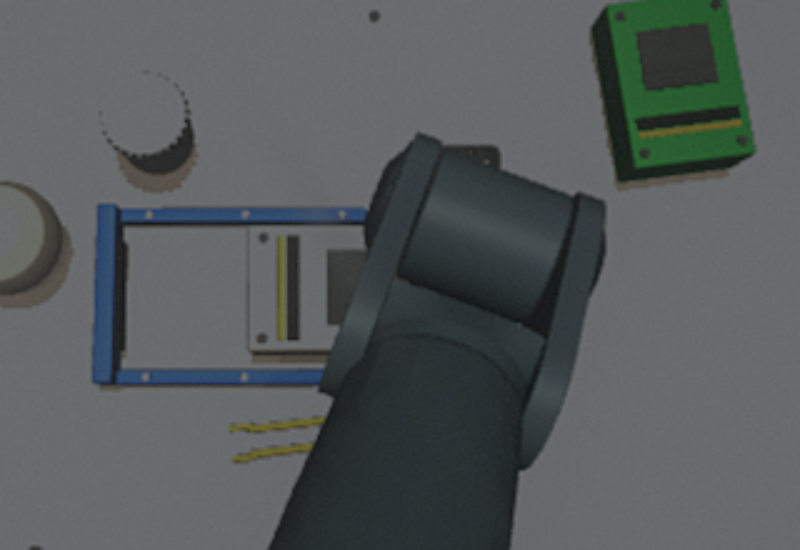

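View pics/e_scene.png

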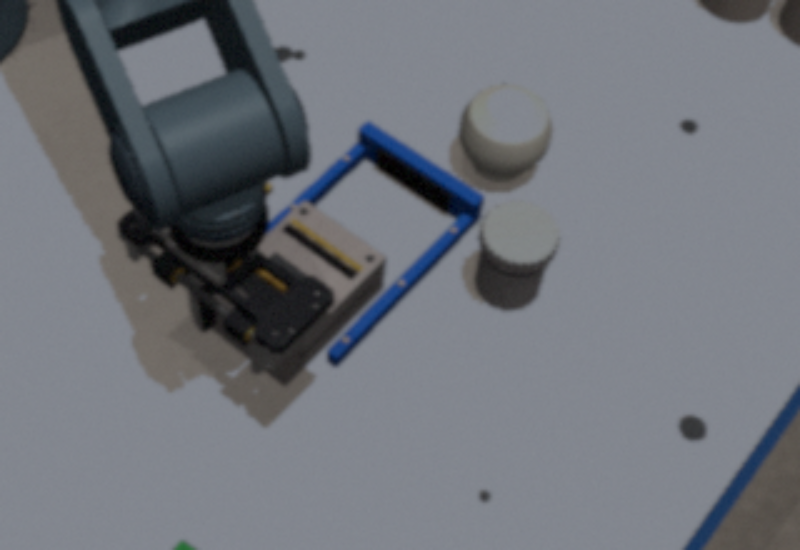

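It is halfway in and still straight and centred. About 108 mm remain; I'll push 92 mm and then creep.

```bash
python3 -m inch '[[[0,6,0],0,0.4],[[0,12,0],0,0.4],[[0,18,0],0,0.4],[[0,24,0],0,0.4],[[0,30,0],0,0.4]]';python3 -m inch '[[[0,6,0],0,0.4],[[0,12,0],0,0.4],[[0,18,0],0,0.4],[[0,24,0],0,0.4],[[0,30,0],0,0.4]]';python3 -m inch '[[[0,6,0],0,0.4],[[0,12,0],0,0.4],[[0,18,0],0,0.4],[[0,24,0],0,0.4],[[0,28,0],0,0.4]]';python3 -m inch '[[[0,2,0],0,0.4],[[0,4,0],0,0.4],[[0,6,0],0,0.4],[[0,8,0],0,0.4],[[0,9,0],0,0.4]]';  python3 - <<'E'
from h import *
for n in("scene","top"):
    im=ctrl.get_image(n);cv2.imwrite(f"pics/f_{n}.png",cv2.resize(im[130:290,160:360,::-1],None,fx=3.7,fy=3.7))
E
```

```text
t: 10.6
position: [0.5531, -0.0641, 0.0304]
orientation: [-0.0, 0.708, 0.706, -0.0]
force: [-0.3, -4.0, 0.7]
grip_width: 0.0563
t: 11.1
position: [0.5531, -0.0341, 0.0305]
orientation: [-0.0, 0.708, 0.706, -0.0]
force: [-0.7, -2.5, -1.5]
grip_width: 0.0563
t: 11.6
position: [0.5533, -0.0062, 0.0307]
orientation: [-0.0, 0.708, 0.707, -0.0]
force: [-0.0, -2.8, -1.4]
grip_width: 0.0563
t: 12.1
position: [0.5534, 0.0023, 0.0307]
orientation: [0.0, 0.708, 0.706, -0.0]
force: [0.5, -1.9, -2.0]
grip_width: 0.0562
```

View pics/f_top.png

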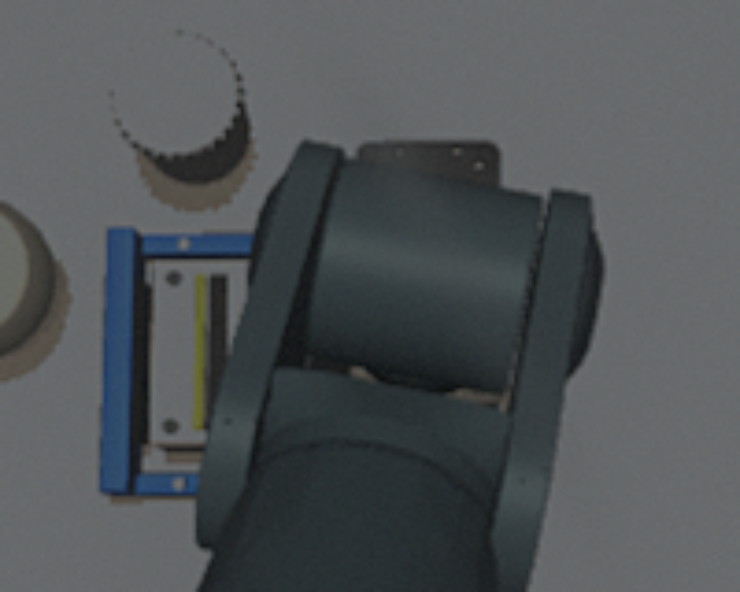

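View pics/f_scene.png

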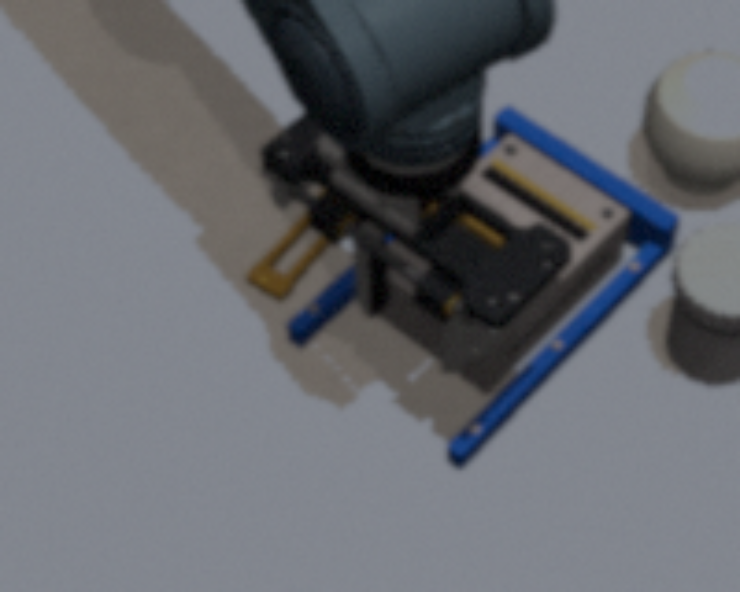

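It's centred, with roughly 12 mm to go, and no stop force yet. I'll creep and watch the force.

```bash
python3 -m inch '[[[0,2,0],0,0.4],[[0,4,0],0,0.4],[[0,6,0],0,0.4],[[0,7,0],0,0.4],[[0,7,0],0,0.4]]';python3 -m inch '[[[0,0.5,0],0,0.4],[[0,1,0],0,0.4],[[0,1.5,0],0,0.4],[[0,2,0],0,0.4],[[0,2,0],0,0.4]]'
```

```text
t: 12.7
position: [0.5534, 0.0095, 0.0307]
orientation: [-0.0, 0.708, 0.706, 0.0]
force: [-0.2, -2.0, -1.5]
grip_width: 0.0566
t: 13.2
position: [0.5535, 0.0107, 0.0307]
orientation: [0.0, 0.708, 0.706, -0.0]
force: [-0.4, -4.9, 0.1]
grip_width: 0.0565
```

```bash
python3 -m inch '[[[0,0.5,0],0,0.4],[[0,1,0],0,0.4],[[0,1.5,0],0,0.4],[[0,1.5,0],0,0.4],[[0,1.5,0],0,0.4]]'
```

```text
t: 13.7
position: [0.5535, 0.0108, 0.0308]
orientation: [0.001, 0.708, 0.707, -0.001]
force: [-0.3, -11.0, -1.2]
grip_width: 0.0565
```

The TCP has stalled and the force rose to 11 N, so the housing is at the stop. I'll press a little more to seat it, then back off and measure.

```bash
python3 -m inch '[[[0,0.5,0],0,0.4],[[0,1,0],0,0.4],[[0,1.5,0],0,0.4],[[0,1.5,0],0,0.4],[[0,1.5,0],0,0.4]]';python3 -m inch '[[[0,-1,0],0,0.4],[[0,-3,0],0,0.4],[[0,-8,0],0,0.4],[[0,-20,0],0,0.4],[[0,-40,0],0,0.4]]';python3 -m inch '[[[0,-40,10],0,0.4],[[0,-80,50],0,0.4],[[0,-120,90],0,0.4],[[0,-165,120],0,0.4],[[0,-210,150],0,0.4]]'
python3 -m inch '[[[0,-45,0],0,0.4],[[0,-90,0],0,0.4],[[0,-100,0],0,0.4],[[0,-100,0],0,0.4],[[0,-100,0],0,0.4]]'; python3 - <<'E'
from h import *
h0=np.array([.554,.09,.055])
for n in("scene","top"):
    im=ctrl.get_image(n);cv2.imwrite(f"pics/g_{n}.png",cv2.convertScaleAbs(cv2.resize(im[130:290,160:360,::-1],None,fx=3.7,fy=3.7,interpolation=cv2.INTER_CUBIC),alpha=1.5 if n=="top" else 1))
    q=proj(n,[h0])[0]
    for d in ctrl.cut_out("housing",n):
        r=d["region"]
        if r[int(q[1]),int(q[0])]: print(n,fit({n:r.astype(float)},np.array([h0[0],h0[1],1.57]),H));break
E
```

```text
t: 14.2
position: [0.5536, 0.0108, 0.031]
orientation: [0.002, 0.707, 0.707, -0.002]
force: [-2.6, -16.3, -0.3]
grip_width: 0.0567
t: 14.7
position: [0.5534, -0.0256, 0.0307]
orientation: [-0.0, 0.707, 0.707, 0.0]
force: [0.2, -0.3, 0.1]
grip_width: 0.0562
t: 15.2
position: [0.5533, -0.22, 0.1707]
orientation: [0.0, 0.708, 0.706, 0.001]
force: [0.7, 0.2, 0.3]
grip_width: 0.0563
t: 15.7
position: [0.5532, -0.3173, 0.1683]
orientation: [-0.001, 0.708, 0.707, 0.0]
force: [-0.1, 0.2, -1.0]
grip_width: 0.0563
scene (array([0.55534421, 0.09232602, 1.58654653]), np.float64(0.052869913708556475))
top (array([0.55643337, 0.08990132, 1.5686743 ]), np.float64(0.016860814347620885))
```

View pics/g_top.png

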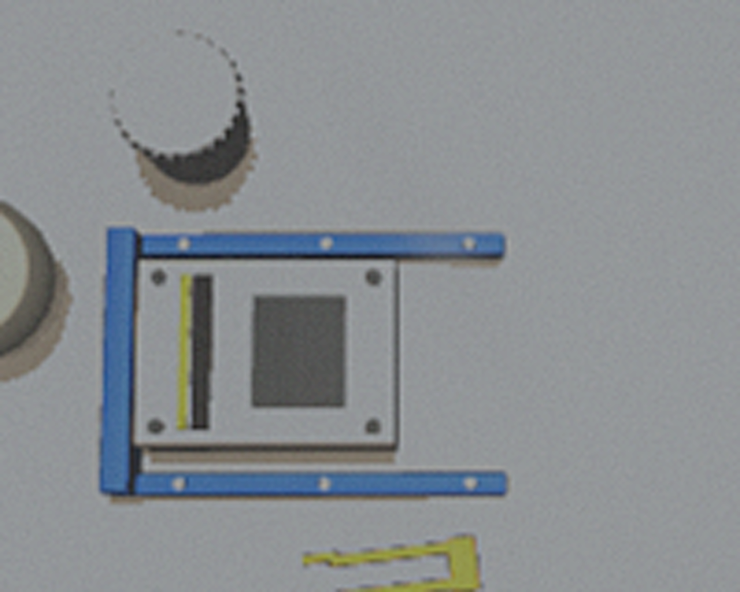

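View pics/g_scene.png

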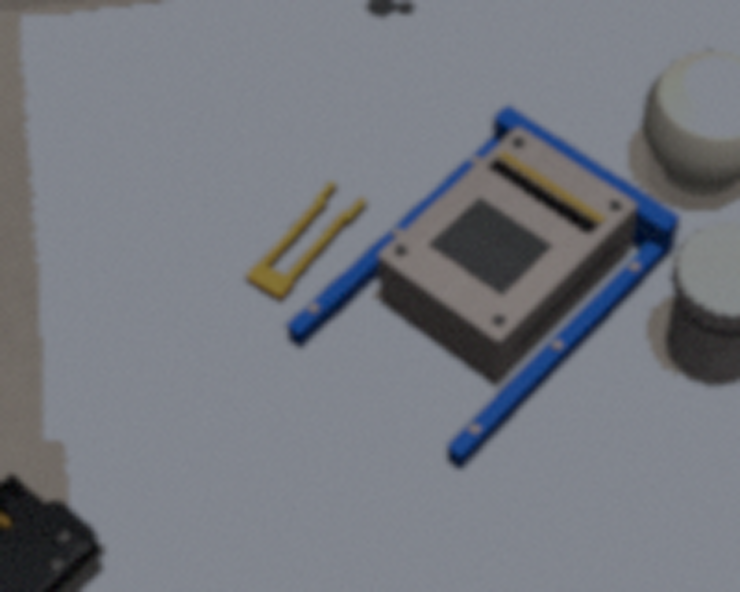

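```bash
python3 - <<'E'
from plant import ctrl
print(ctrl.get_state()["force"]); print(ctrl.close_job())
E
```

```text
[ 0.18144834 -0.21091226  0.38760449]
the job is handed in; nothing more can be done
None
```

The housing is in the lane, blade-slot end first and resting against the rubber stop. The robot was clear of everything when I handed the job in, at about 16 s of the 61 s allowed.

**What I did:** I squared and centred the housing by pushing its near side with the open fingers. Then I pushed it about 230 mm from behind, with the fingertips about 31 mm up, above the rails. I stopped when the tool stalled at the stop and the force read 16 N, then backed off and away.

**Last checks:**
- **Squareness:** the top camera puts the housing at yaw 1.5687 rad, against about 1.569 for the lane. The scene camera gave 1.587, but that fit was worse (0.053 against 0.017), so I trusted the top view and the picture.
- **Position:** the two cameras put it 2 to 3 mm off the lane's centre line, towards the far rail. That leaves about 8 mm of clearance to the far rail and more to the near one.
- **Stop contact:** the last pictures show no gap at the stop. The tool stalled 3 to 4 mm before my estimate of where it would be; I put that down to guide-position error, given how sharply the force rose.
- **Bystanders:** the canister, globe and fuse puller look unmoved in the pictures. I did not measure them again.

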